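# Isolate the tagged line in the bench service duct

### The job

Push the loose sheet cover of the grey service duct on the bench all the way aside, by its folded-up lip and without lifting it off, to uncover the three ball valves. Then push the lever of the valve that carries the round tag plate fully shut, square across its tube. Leave the cover open, leave the other two levers as they are and do not disturb the things standing on the bench.

Things in the scene. Friction and masses are not known exactly. Their poses are not given: they have to be found in the camera images.
- service_box: Fixed grey duct, 590 long (its y), 170 wide (x), 100 high. Origin: centre of underside, on bench. Half at y -295 to 12: closed deck, height 100. Half at y 12 to 292: open-topped valve bay, x -70 to 70 at the top. Guide strips along both long edges (inner faces x = -79, 79) and the stop wall at y = -291 rise to height 110. Stubs at height 40 stick out 35 at +x and 70 at -y. All mm.
- cover: Loose flat aluminium sheet, 280 (box y) by 155 (box x) by 3 mm, 0.34 to 0.63 kg, lying on ledges between the guide strips; a push of 2 to 8 N slides it. Origin: centre of its underside, box height 100 mm; axes as the box's. Starts over the valve bay, origin at box y 125 to 150; slides to box -y over the deck up to the stop, origin then at box y about -151.
- cover_lip (a point): Middle of the outer (+y) face of the cover's lip, 14 mm above the cover's underside (box height 114). The lip is an upright strip along box x, 135 mm long, at the cover's +y end, top at box height 125 mm. Nothing stands beside it on its +y side at that height: push it there towards box -y.
- tagged_handle (a joint): Lever angle of the tagged valve (rad), clockwise from above. 0 = open: along the tube, pointing to box +x. 1.5708 = shut, at its stop: crosswise, pointing to box -y. Starts at 0 to 0.15, stays where left; turning takes about 0.16 N m (4 to 5 N at 36 mm from the pivot).
- tagged_pivot (a point): Point on the vertical pivot axis of the tagged lever, height 83 mm (mid lever). Only this valve has a round metal plate, 36 mm across, on top of the lever around the pivot, under a hexagon nut (top at height 96 mm); the other two have the bare nut. The three pivots stand at box x = -15, y = 80, 155, 230 mm; which valve has which place varies.
- tagged_end (a point): Outer end of the tagged lever, 56 mm from its pivot, height 83 mm; turns with it. All three levers are alike: a straight bar 14 mm wide with a black sleeve, from 14 to 56 mm from the pivot spanning heights 77 to 89 mm. Valve bodies and tubes below stay under height 56 mm, but for the round spindle housing (18 mm) under each pivot.
- plain_a_handle (a joint): Angle of the lever of one of the two untagged valves (rad), as for the tagged one: 0 = open. It starts between 0 and 0.1 and is to stay.
- plain_a_pivot (a point): Pivot of that untagged valve's lever, at height 83 mm.
- plain_b_handle (a joint): Angle of the lever of the other untagged valve (rad), as above. It starts between 0 and 0.1 and is to stay.
- plain_b_pivot (a point): Pivot of that untagged valve's lever, at height 83 mm.
- reagent_bottle: Bystander: loose white bottle, 42 mm in diameter, 85 mm high, on the bench on the robot's side of the duct. Origin: centre of its underside.
- vial: Bystander: loose small glass jar with green cap, 28 mm in diameter, 50 mm high, on the bench on the robot's side of the duct. Origin: centre of its underside.
- tip_rack: Bystander: loose pipette-tip rack, 85 by 120 mm, 55 mm high, on the bench on the far side of the duct. Origin: centre of its underside.

How it is judged:
On the way, in this order (a step that is already met when the one before it is completed fails the run):
1. the cover is slid aside to within 30 mm of its stop, still lying in its guides, clear of the valve bay (y of cover in the frame of service_box below -0.122 m and z of cover in the frame of service_box below 0.108 m), for 0.2 s.
2. the tagged lever is pushed shut, within 6 degrees of its stop (value of joint tagged_handle above 1.46 rad), for 0.2 s.
At the end, for the whole second after the job is handed in: The cover lies at rest in its guides within 30 mm of its stop over the closed deck; the tagged lever is within 6 degrees of its shut stop; the two other levers are within 17 degrees of open; bottle and vial stand upright (all of step 1 and value of joint tagged_handle above 1.46 rad and value of joint each of plain_a_handle, plain_b_handle below 0.3 rad and linear speed of cover below 0.02 m/s and angle between each of reagent_bottle, vial's own z axis and vertical below 0.2 rad); the robot touches nothing.
It fails at once if the cover is lifted more than 15 mm off its ledges or tilted out of its guides (z of cover in the frame of service_box above 0.115 m or angle between cover's own z axis and vertical above 0.12 rad).
It fails at once if an untagged lever is turned by more than about 17 degrees (value of joint any of plain_a_handle, plain_b_handle above 0.3 rad).
It fails at once if a bench thing is lifted, knocked or moved more than 30 mm (distance of any of reagent_bottle, vial, tip_rack from where it was at the start of the episode above 0.03 m).
It also fails if it takes over 45 s, if anything falls off the work surface, if the arm or the gripper's body presses on something with over 40 N, if the wrist force passes 120 N, or if a joint passes its speed limit or range.

### The arm

A 6-joint arm with a two-finger parallel gripper is mounted at the origin on the work surface. World frame = base frame: x ahead of the robot, y to its left, z up, the work surface at z = 0. Lengths are in m, angles in rad, forces in N, time in s.
With the tool pointing down it reaches from about 0.3 to 0.775 m from the base axis. Payload 14.6 kg.
Tool frame: the origin (TCP) lies at the very end of the fingers, on their centre line; the grasp point (between the pads) lies ctrl.tcp_to_grasp behind it (ctrl.tcp_to_grasp is the distance from the TCP to the grasp point, in m); x points along the fingers, y is the direction in which the jaws open and shut, and the axes are right-handed (so a half turn about x gives the same grasp; the last joint's range is limited). The gripper opens to 94 mm and grips with 3 to 60 N. Pads are 16 mm wide; open, the fingers measure 119 mm over their backs; the gripper's body (75 mm by 177 mm) begins 78 mm behind the grasp point.
Start: joints at [-1.361, 0.3, 1.521, -0, 1.321, -0.067], TCP at [0.15, -0.529, 0.205] pointing down, gripper open.
Joint ranges: [-3.03, 3.03], [-0.79, 2.21], [0.23, 2.52], [-1.04, 4.18], [0, 3.07], [-2.55, 2.55]. Speed limits (rad/s): [2.22, 2.22, 2.57, 3.14, 3.14, 3.14].

### API

Orientations are given as [roll, pitch, yaw] about the fixed x, y, z axes, in that order (R = Rz(yaw) Ry(pitch) Rx(roll)).
In Python, from station import ctrl gives the robot as it stands.
- The arm moves only by the tool play_rows, never from a script. Its argument "increments" is a list that holds one entry, the list of rows, each a list of 5 numbers: the closure in counts, from 0 (fully open) to 255 (shut), then the shift along the tool's x, y, z in cm, then the turn about the tool's x in degrees. A call has 1 to 12 rows; each row shifts and turns the commanded pose from where the row before left it, along the tool's axes as they then stand; what a row does not reach is not made up. A row lasts 1/12 s, in which the tool goes at most 41.7 mm and 7.16 degrees, less where a joint would pass 70% of its speed; a pose out of reach is approached as far as the arm can. A call is refused whole if a number of a shift passes 4.17 or a number of a turn 7.16, either way. A call with a gripper value outside its range is refused whole. The fingers move at their own pace and stop on an object; "newtons" is the grip in N (left out, the last holds). Time passes only in rows, so rows that do not move let the fingers close. It gives the time, the measured TCP pose, the force and the opening at its end, in the units of the state.
- ctrl.get_obs(): the state, without advancing time (a new reading comes with each control period).
- ctrl.camera(name): name is "scene" or "top" or "wrist"; returns the picture (400x640x3 uint8, red, green, blue); there is no depth.
- ctrl.calibration(name): a dict with "fx", "fy", "cx", "cy" (pixels), "rvec" (rotation vector, rad) and "tvec" (3), from world to camera coordinates, as OpenCV has them; the wrist camera has in their place "T_tool_cam" (4x4, takes a point from camera to tool coordinates, whose origin is the TCP and whose axes are the tool frame's). Camera axes: x right, y down, z forward; pixel columns grow to the right and rows downward; lengths in m; the calibration is good to about 2 mm. A picture is of the moment at which its call begins: read the wrist's pose just before it. calibration takes no time and is no camera call.
- ctrl.hand_in(): hands the job in, once; it reports no verdict.
The state is a dict: "time_s": time; "qpos": joint angles; "joint_vel": joint speeds; "tau": joint torques, N m; "ee_pos": TCP position; "eef_rot": TCP orientation; "force": force on the tool from outside, world axes, zero at the start; "moment": the same for the moment, N m; "grip_width": finger opening in m.
Only numpy, scipy, OpenCV 4.12 (cv2) and the standard library are available. Lean on these libraries where they do the work, as an engineer would, in place of code of your own. Each camera call takes 0.05 s, during which the arm holds its last target.

## Working session

There is one attempt and no reset: what is moved stays moved. The work goes in short steps, Python scripts to look and compute and a tool call to move; the robot and the scene stay as the last step left them, time stands still between calls to the robot, and variables do not carry over. Pictures are saved under pics/ and viewed, and the job is handed in when it is done.

Besides the shell and the picture viewer there is one more tool, called after "Request:" as name(argument=value, ...) on one line, values as JSON. play_rows: Moves the arm, as the interface text tells. Its arguments: {"type":"object","properties":{"increments":{"type":"array"},"newtons":{"type":"number"}},"required":["increments"]}

```bash
mkdir -p pics; ls
python3 - <<'E'
from station import ctrl
import cv2
o=ctrl.get_obs()
print(o['time_s'],o['ee_pos'],o['eef_rot'],o['grip_width'],ctrl.tcp_to_grasp)
for n in ['scene','top','wrist']:
    im=ctrl.camera(n); cv2.imwrite(f'pics/{n}0.png',im[:,:,::-1]); print(n,ctrl.calibration(n))
E
```

```text
pics
0.0 [ 0.15022693 -0.52881092  0.20486621] [-1.6150584   1.56958278  1.80331159] 0.09421567436036098 0.0188
scene {'fx': 449.1862772518401, 'fy': 449.1862772518401, 'cx': 324.5290527702852, 'cy': 199.61916518633592, 'rvec': array([ 1.91719075,  1.93201123, -0.52986355]), 'tvec': array([-0.07409111, -0.44722519,  1.11097247])}
top {'fx': 481.82584780565224, 'fy': 481.82584780565224, 'cx': 328.4874538481796, 'cy': 198.4408069830235, 'rvec': array([ 2.15224048, -2.05457784,  0.22903785]), 'tvec': array([0.05692563, 0.59100127, 0.81747322])}
wrist {'fx': 288.8720969837013, 'fy': 288.8720969837013, 'cx': 322.14290696045805, 'cy': 199.37971865184446, 'T_tool_cam': array([[ 6.59346790e-04, -2.37384126e-01,  9.71415638e-01,
        -1.79605568e-01],
       [ 9.99998941e-01,  1.41648811e-03, -3.32601502e-04,
         2.70914526e-04],
       [-1.29704439e-03,  9.71414829e-01,  2.37384808e-01,
        -6.90508355e-02],
       [ 0.00000000e+00,  0.00000000e+00,  0.00000000e+00,
         1.00000000e+00]])}
```

View pics/scene0.png

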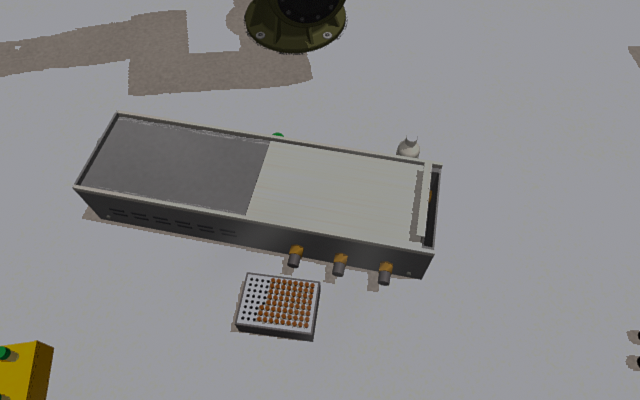

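View pics/top0.png

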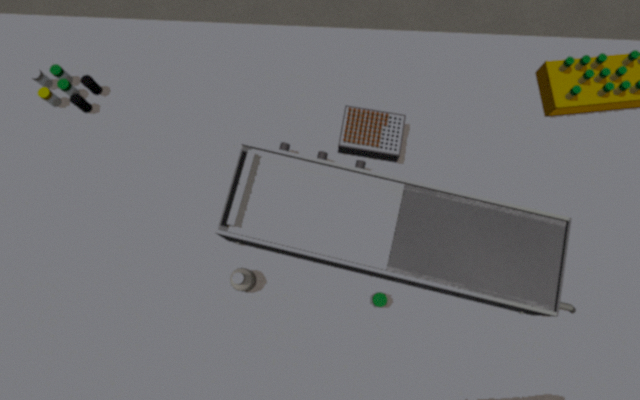

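View pics/wrist0.png

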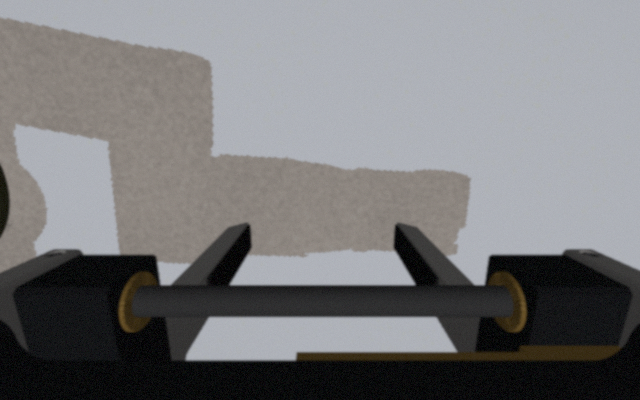

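The scene view shows the duct with its closed deck on the left and the cover's lip at about (425,200). In the top view the rim corners are at about (246,148), (221,234), (568,220) and (559,310), with the lip running from (258,155) to (235,224). The bottle is at (243,280), the vial at (379,299) and the rack at (372,132). I'll zoom in to refine these.

```bash
cat > h.py <<'E'
import numpy as np, cv2
from station import ctrl
from scipy.spatial.transform import Rotation as Rn
def pose(n,obs=None):
    c=ctrl.calibration(n); K=np.array([[c['fx'],0,c['cx']],[0,c['fy'],c['cy']],[0,0,1]])
    if n=='wrist':
        T=np.eye(4);T[:3,:3]=Rn.from_euler('xyz',obs['eef_rot']).as_matrix();T[:3,3]=obs['ee_pos'];T=T@c['T_tool_cam']
        return K,T[:3,:3].T,-T[:3,:3].T@T[:3,3]
    return K,cv2.Rodrigues(c['rvec'])[0],c['tvec']
def ray(P,uv):
    K,R,t=P; d=R.T@np.linalg.solve(K,[uv[0],uv[1],1]); return -R.T@t,d
def plane(P,uv,z):
    o,d=ray(P,uv); return o+d*(z-o[2])/d[2]
def tri(Pa,a,Pb,b):
    oa,da=ray(Pa,a);ob,db=ray(Pb,b);da/=np.linalg.norm(da);db/=np.linalg.norm(db)
    s=np.linalg.lstsq(np.c_[da,-db],ob-oa,rcond=None)[0]
    p,q=oa+s[0]*da,ob+s[1]*db; return (p+q)/2,np.linalg.norm(p-q)
def proj(P,X):
    K,R,t=P; x=K@(R@np.asarray(X)+t); return x[:2]/x[2]
E
python3 - <<'E'
import cv2,numpy as np
t=cv2.imread('pics/top0.png');s=cv2.imread('pics/scene0.png')
f=lambda im,x,y,w,h,k:cv2.resize(im[y:y+h,x:x+w],None,fx=k,fy=k,interpolation=cv2.INTER_CUBIC)
cv2.imwrite('pics/z1.png',np.vstack([f(t,215,140,100,110,5)]))
cv2.imwrite('pics/z2.png',f(t,500,200,90,120,5))
cv2.imwrite('pics/z3.png',f(s,370,130,100,120,5))
cv2.imwrite('pics/z4.png',f(s,70,100,100,120,5))
E
```

```text
(no output)
```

View pics/z1.png

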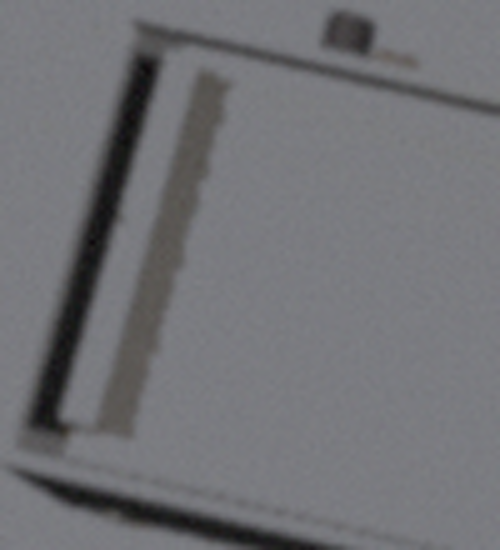

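View pics/z2.png

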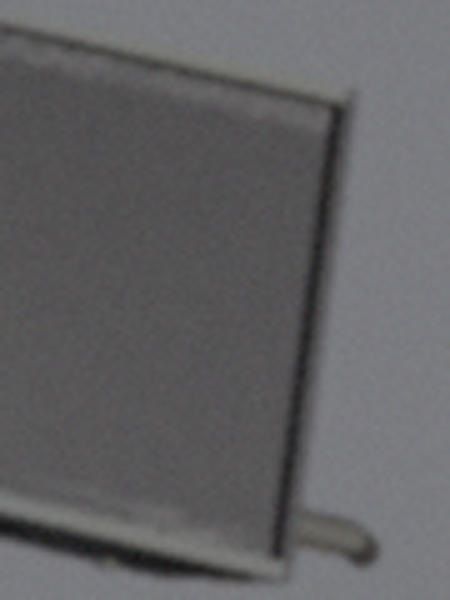

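View pics/z3.png

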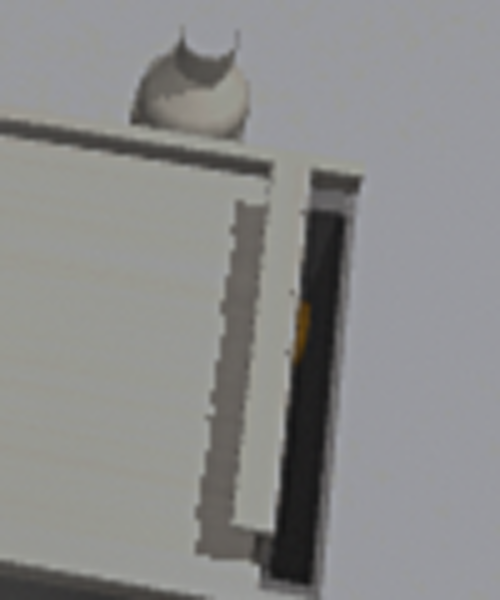

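View pics/z4.png

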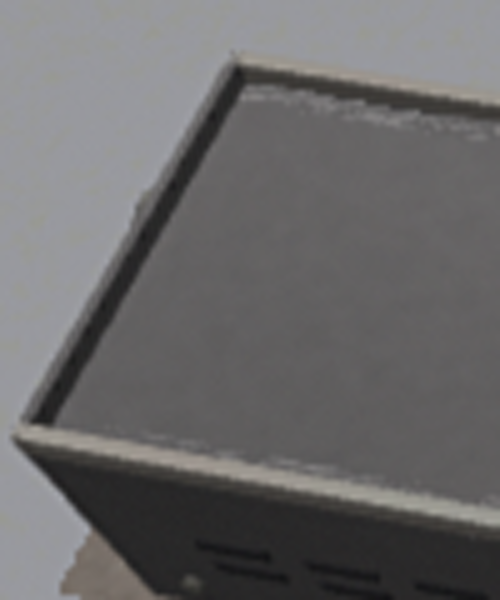

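Run:
```python
from h import *
T=pose('top');S=pose('scene')
# order: (-y,-x)?, label: e=+y end / w=-y end ; far = +x, near=robot side
c={'e_far':((242,144.4),(433.6,249)),'e_near':((217,233),(442.4,165.6)),'w_far':((570,218),(73,186.4)),'w_near':((557.4,315.6),(117,111))}
L={'lip_far':((256,154.5),(418.5,235.5)),'lip_near':((232.5,226),(428.5,163.5))}
for k,(a,b) in {**c,**L}.items():
    z=.11 if k[0]!='l' else .125
    p,g=tri(T,a,S,b); print(k,p.round(4),round(g,4),plane(T,a,z).round(4),plane(S,b,z).round(4))
print('bottle',plane(T,(243,280),.085),'vial',plane(T,(379,299),.05),'rack',plane(T,(372,132),.05))
P={k:(plane(T,a,.11)+plane(S,b,.11))/2 for k,(a,b) in c.items()}
ex=(P['e_far']-P['e_near']+P['w_far']-P['w_near'])[:2];ey=(P['e_far']+P['e_near']-P['w_far']-P['w_near'])[:2]/2
print('len',np.linalg.norm(ey),'wid',np.linalg.norm(ex)/2, np.degrees(np.arctan2(ex[1],ex[0])),np.degrees(np.arctan2(ey[1],ey[0]))-90)
cen=sum(P.values())/4; print(cen)
```

```text
e_far [0.6686 0.2431 0.1115] 0.0022 [0.669  0.2423 0.11  ] [0.6679 0.2446 0.11  ]
e_near [0.5099 0.2763 0.1017] 0.0057 [0.5084 0.2714 0.11  ] [0.5154 0.2767 0.11  ]
w_far [ 0.5619 -0.3312  0.1126] 0.0014 [ 0.5626 -0.3333  0.11  ] [ 0.5603 -0.3321  0.11  ]
w_near [ 0.3974 -0.3012  0.1093] 0.0025 [ 0.3976 -0.3022  0.11  ] [ 0.3983 -0.2993  0.11  ]
lip_far [0.6494 0.2185 0.1178] 0.0076 [0.6467 0.2134 0.125 ] [0.6529 0.2207 0.125 ]
lip_near [0.5202 0.247  0.1223] 0.0069 [0.5194 0.2429 0.125 ] [0.5218 0.2498 0.125 ]
bottle [0.43251756 0.2246759  0.085     ] vial [ 0.41194708 -0.01394534  0.05      ] rack [0.72582984 0.00684699 0.05      ]
len 0.5859644747194142 wid 0.16306090226501097 -11.05218435300012 -10.866667291415922
[ 0.53495299 -0.02899319  0.11      ]
```

```bash
cat >> h.py <<'E'
BC=np.array([.535,-.029]); BY=np.radians(-10.95)
BR=np.array([[np.cos(BY),-np.sin(BY)],[np.sin(BY),np.cos(BY)]])
def b2w(x,y): return BC+BR@[x,y]
def w2b(p): return BR.T@(np.asarray(p)[:2]-BC)
def go(x,y,z):
    "tool-frame shift cm and turn to box target"
    o=ctrl.get_obs();R=Rn.from_euler('xyz',o['eef_rot']).as_matrix()
    d=np.r_[b2w(x,y),z]-o['ee_pos']
    a=np.degrees(np.arctan2(R[1,1],R[0,1])-BY)
    print('shift',(R.T@d*100).round(2),'box now',(w2b(o['ee_pos'])*1000).round(1),'z',o['ee_pos'][2].round(4),'tool y vs box x',a.round(2),'F',o['force'].round(1),'t',o['time_s'])
    print(R.round(3))
E
python3 - <<'E'
from h import *
go(0,.305,.205)
E
```

```text
shift [  0.07 -64.79 -64.42] box now [-282.8 -563.8] z 0.205 tool y vs box x -63.19 F [-0.2  0.5 -0.3] t 0.15
[[-0.     0.273 -0.962]
 [ 0.001 -0.962 -0.273]
 [-1.    -0.001 -0.   ]]
```

Request:
play_rows(increments=[[[255,0,0,0,-7],[255,0,0,0,-7],[255,0,0,0,-7],[255,0,0,0,-7],[255,0,0,0,-7],[255,0,0,0,-7],[255,0,0,0,-7],[255,0,0,0,-7],[255,0,0,0,-7],[255,0,0,0,0],[255,0,0,0,0]]], newtons=30)

```text
time_s: 1.07
ee_pos: [0.1503, -0.529, 0.2053]
eef_rot: [-2.84, 1.57, 1.674]
force: [0.2, 0.6, 0.8]
grip_width: 0.0242
```

Run:
```python
from h import *
go(0,.305,.205)
```

```text
shift [ 5.000e-02  2.764e+01 -8.710e+01] box now [-282.7 -564. ] z 0.2053 tool y vs box x -0.41 F [0.2 0.6 0.8] t 1.0667
[[-0.     0.98  -0.197]
 [ 0.    -0.197 -0.98 ]
 [-1.    -0.    -0.   ]]
```

Request:
play_rows(increments=[[[255,0,1.15,-3.63,0],[255,0,1.15,-3.63,0],[255,0,1.15,-3.63,0],[255,0,1.15,-3.63,0],[255,0,1.15,-3.63,0],[255,0,1.15,-3.63,0],[255,0,1.15,-3.63,0],[255,0,1.15,-3.63,0],[255,0,1.15,-3.63,0],[255,0,1.15,-3.63,0],[255,0,1.15,-3.63,0],[255,0,1.15,-3.63,0]]])

```text
time_s: 2.07
ee_pos: [0.3703, -0.1265, 0.2057]
eef_rot: [1.284, 1.57, -0.486]
force: [-0.2, -0.6, -0.6]
grip_width: 0.0002
```

Request:
play_rows(increments=[[[255,0,1.15,-3.63,0],[255,0,1.15,-3.63,0],[255,0,1.15,-3.63,0],[255,0,1.15,-3.63,0],[255,0,1.15,-3.63,0],[255,0,1.15,-3.63,0],[255,0,1.15,-3.63,0],[255,0,1.15,-3.63,0],[255,0,1.15,-3.63,0],[255,0,1.15,-3.63,0],[255,0,1.15,-3.63,0],[255,0,0,0,0]]])

```text
time_s: 3.07
ee_pos: [0.5722, 0.2437, 0.2037]
eef_rot: [-1.52, 1.569, 2.996]
force: [-0.1, -0.2, -1.3]
grip_width: 0.0003
```

Run:
```python
from h import *
go(0,.305,.114)
o=ctrl.get_obs();im=ctrl.camera('wrist');cv2.imwrite('pics/w1.png',im[:,:,::-1])
P=pose('wrist',o);print('lip expected px',[proj(P,np.r_[b2w(x,.268),.125]).round() for x in(-.0675,.0675)])
cv2.imwrite('pics/s1.png',ctrl.camera('scene')[:,:,::-1])
```

```text
shift [ 8.97  1.53 -3.03] box now [-15.3 274.8] z 0.2037 tool y vs box x -0.27 F [-0.1 -0.2 -1.3] t 3.0667
[[-0.002  0.981 -0.195]
 [ 0.    -0.195 -0.981]
 [-1.    -0.002  0.   ]]
lip expected px [array([266., 212.]), array([411., 212.])]
```

View pics/w1.png

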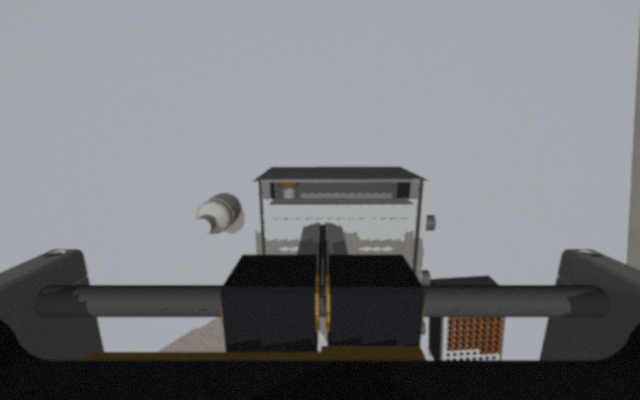

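View pics/s1.png

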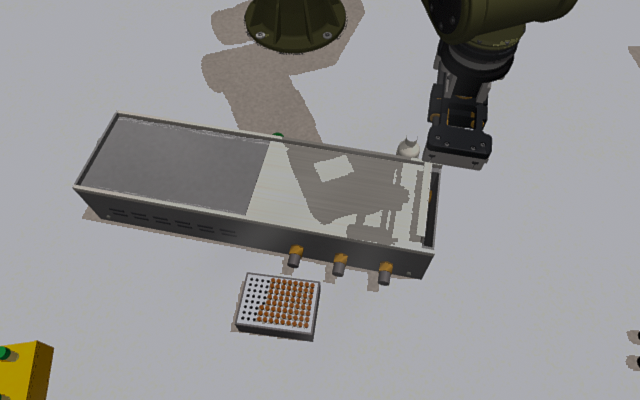

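Run:
```python
from h import *
o=ctrl.get_obs();P=pose('wrist',o)
for n,uv,z in [('liptop',(268,202),.125),('liptop',(411,202),.125),('e',(258,178),.11),('e',(424,178),.11),('e2',(268,168),.1),('bottomEdgeBay',(300,182),.1)]:
    print(n,(w2b(plane(P,uv,z))*1000).round(1))
im=cv2.imread('pics/w1.png');cv2.imwrite('pics/w1z.png',cv2.resize(im[155:265,240:440],None,fx=4,fy=4,interpolation=cv2.INTER_CUBIC))
```

```text
liptop [-65.3 273.7]
liptop [ 66.9 273.3]
e [-76.7 293.7]
e [ 82.4 293.1]
e2 [-68.5 302. ]
bottomEdgeBay [-37.3 287.9]
```

View pics/w1z.png

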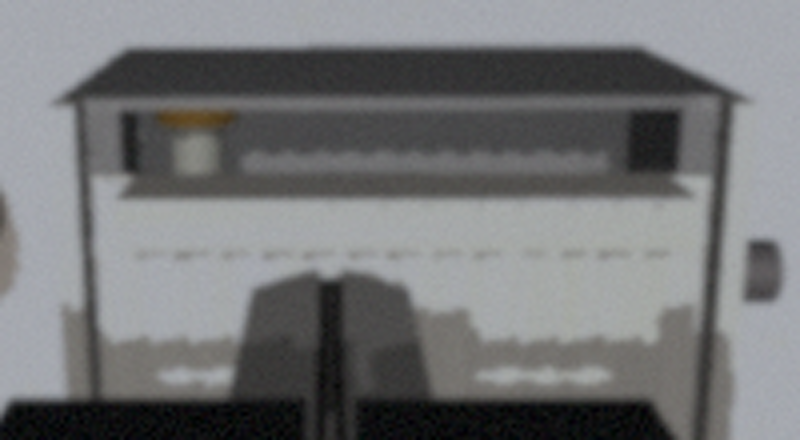

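The wrist view puts the lip's top edge at box y ≈ 272 mm (rows 199–204) and the end wall at about 294 mm, which agrees with the fixed cameras. I'll move past the lip and go down.

Request:
play_rows(increments=[[[255,0,0.75,-1.4,0],[255,0,0.75,-1.4,0],[255,0,0,0,0],[255,2,0,0,0],[255,2,0,0,0],[255,2,0,0,0],[255,2,0,0,0],[255,0.9,0,0,0],[255,0,0,0,0],[255,0,0,0,0],[255,0,0,0,0]]])

```text
time_s: 4.08
ee_pos: [0.5918, 0.2634, 0.1182]
eef_rot: [2.128, 1.569, 0.362]
force: [0.6, 0.2, 0.2]
grip_width: 0.0006
```

Run:
```python
from h import *
go(0,-.003,.114)
```

```text
shift [ 0.38  0.1  30.09] box now [2.000e-01 2.979e+02] z 0.1182 tool y vs box x -0.24 F [0.6 0.2 0.2] t 4.0833
[[ 0.002  0.981 -0.194]
 [ 0.001 -0.194 -0.981]
 [-1.     0.002 -0.001]]
```

Request:
play_rows(increments=[[[255,0.4,0,0,0],[255,0,0,1,0],[255,0,0,1,0],[255,0,0,1,0],[255,0,0,1,0],[255,0,0,1,0],[255,0,0,1,0]]])

```text
time_s: 4.67
ee_pos: [0.5795, 0.2035, 0.1126]
eef_rot: [2.54, 1.571, 0.774]
force: [0.8, 2.2, -0.1]
grip_width: 0.0007
```

Run:
```python
from h import *
go(0,-.003,.114)
cv2.imwrite('pics/s2.png',ctrl.camera('scene')[:,:,::-1])
```

```text
shift [-0.14  0.14 23.97] box now [ -0.5 236.7] z 0.1126 tool y vs box x -0.21 F [ 0.8  2.2 -0.1] t 4.6667
[[ 0.     0.981 -0.194]
 [ 0.    -0.194 -0.981]
 [-1.     0.    -0.   ]]
```

View pics/s2.png

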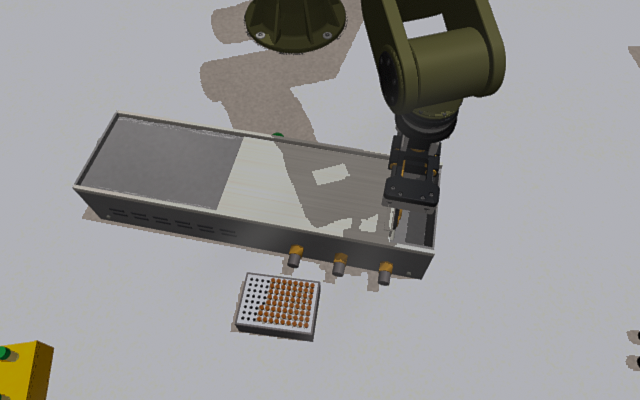

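The cover is sliding (leading edge at about (230,175)) with 2 N on the tool. I'll keep pushing.

Request:
play_rows(increments=[[[255,0,0,1.7,0],[255,0,0,1.7,0],[255,0,0,1.7,0],[255,0,0,1.7,0],[255,0,0,1.7,0],[255,0,0,1.7,0],[255,0,0,1.7,0],[255,0,0,1.7,0],[255,0,0,1.7,0],[255,0,0,1.7,0],[255,0,0,1.5,0],[255,0,0,1,0]]])

```text
time_s: 5.72
ee_pos: [0.5417, 0.0121, 0.1127]
eef_rot: [1.957, 1.57, 0.191]
force: [-0.1, 2.1, 1.5]
grip_width: 0.001
```

Run:
```python
from h import *
go(0,-.001,.114)
```

```text
shift [-0.13  0.14  4.26] box now [-1.2 41.6] z 0.1127 tool y vs box x -0.24 F [-0.1  2.1  1.5] t 5.7167
[[ 0.     0.981 -0.194]
 [ 0.    -0.194 -0.981]
 [-1.     0.    -0.   ]]
```

Request:
play_rows(increments=[[[255,0,0,0.8,0],[255,0,0,0.8,0],[255,0,0,0.7,0],[255,0,0,0.5,0],[255,0,0,0.4,0],[255,0,0,0.2,0],[255,0,0,0,0],[255,0,0,0,0]]])

```text
time_s: 6.38
ee_pos: [0.5352, -0.0201, 0.1122]
eef_rot: [-0.896, 1.57, -2.661]
force: [-0.5, 0.5, 0.0]
grip_width: 0.0006
```

Run:
```python
from h import *
go(0,-.001,.114)
```

```text
shift [-0.18  0.15  0.98] box now [-1.5  8.8] z 0.1122 tool y vs box x -0.19 F [-0.5  0.5  0. ] t 6.3833
[[-0.001  0.981 -0.193]
 [-0.    -0.193 -0.981]
 [-1.    -0.001  0.   ]]
```

Request:
play_rows(increments=[[[255,0,0,0.3,0],[255,0,0,0.3,0],[255,0,0,0.1,0],[255,0,0,0,0],[255,0,0,-1,0],[255,0,0,-1,0],[255,-2,0,-0.5,0],[255,-3,0,0,0],[255,-3,0,0,0],[255,-3,0,0,0],[255,0,0,0,0],[255,0,0,0,0]]])

```text
time_s: 7.38
ee_pos: [0.5395, -0.0014, 0.2237]
eef_rot: [1.698, 1.568, -0.067]
force: [0.6, -0.5, -1.4]
grip_width: 0.0003
```

Run:
```python
from h import *
go(0,-.001,.114)
cv2.imwrite('pics/w3.png',ctrl.camera('wrist')[:,:,::-1])
cv2.imwrite('pics/t3.png',ctrl.camera('top')[:,:,::-1])
cv2.imwrite('pics/s3.png',ctrl.camera('scene')[:,:,::-1])
```

```text
shift [10.97  0.06  2.9 ] box now [-0.8 27.9] z 0.2237 tool y vs box x -0.15 F [ 0.6 -0.5 -1.4] t 7.3833
[[ 0.003  0.981 -0.193]
 [-0.    -0.193 -0.981]
 [-1.     0.003 -0.   ]]
```

View pics/w3.png

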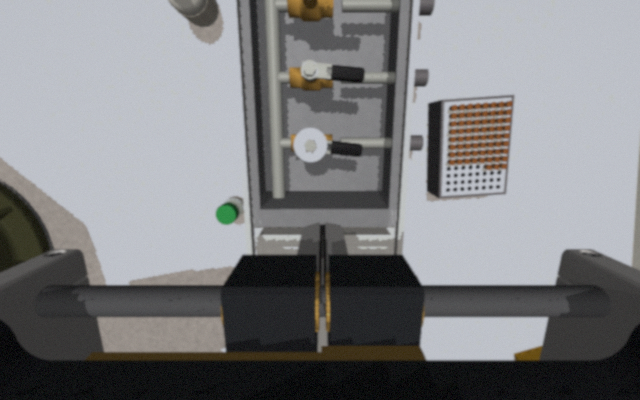

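View pics/t3.png

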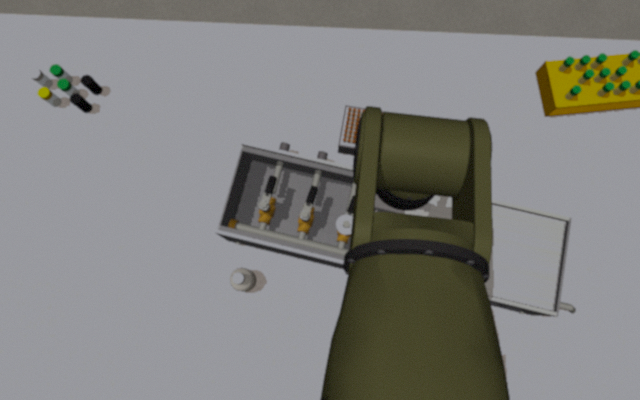

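View pics/s3.png

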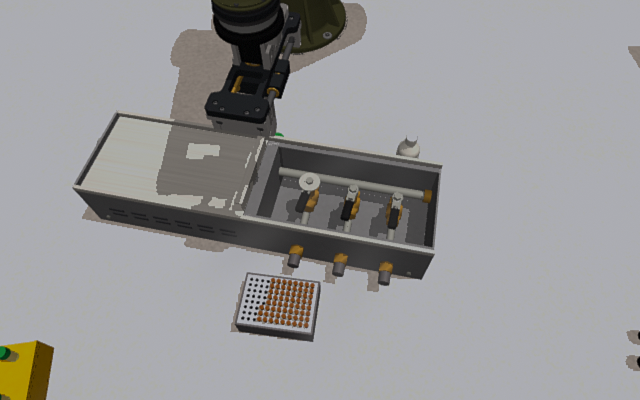

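The bay is open and the tagged plate is on the valve nearest the deck: wrist view (312,145), scene view (309,181). Its lever end is at about (360,150) in the wrist view. Next I'll triangulate the pivot.

Run:
```python
from h import *
o=ctrl.get_obs();W=pose('wrist',o);S=pose('scene');T=pose('top')
w=cv2.imread('pics/w3.png');s=cv2.imread('pics/s3.png')
m=cv2.inRange(w[100:190,280:345],(185,185,185),(255,255,255));n,l,st,ce=cv2.connectedComponentsWithStats(m);i=1+st[1:,4].argmax();wp=ce[i]+[280,100];print(wp,st[i])
m=cv2.inRange(s[165:200,290:330],(165,165,165),(255,255,255));n,l,st,ce=cv2.connectedComponentsWithStats(m);i=1+st[1:,4].argmax();sp=ce[i]+[290,165];print(sp,st[i])
for a,A,b,B in [(wp,W,sp,S),((312,145),W,(309.5,182),S)]:
    p,g=tri(A,a,B,b);print('pivot',(w2b(p)*1000).round(1),p[2].round(4),g.round(4))
print('wrist on .09',w2b(plane(W,wp,.09)),'scene',w2b(plane(S,sp,.09)))
print('end wrist',w2b(plane(W,(361,150),.086)),'bay far/near', w2b(plane(W,(253,227),.11)),w2b(plane(W,(400,222),.11)))
cv2.imwrite('pics/w3z.png',cv2.resize(w[90:250,230:430],None,fx=4,fy=4,interpolation=cv2.INTER_CUBIC)[:600])
```

```text
[309.9248366  143.89542484] [ 15  29  31  32 612]
[300. 180.] [10 15  1  1  1]
pivot [-12.1  73.6] 0.0973 0.015
pivot [-12.2  80.8] 0.0927 0.0026
wrist on .09 [-0.01427854  0.08049219] scene [-0.01493859  0.06485584]
end wrist [0.04043361 0.07375222] bay far/near [-0.07482178 -0.00514858] [0.08071338 0.00030764]
```

View pics/w3z.png

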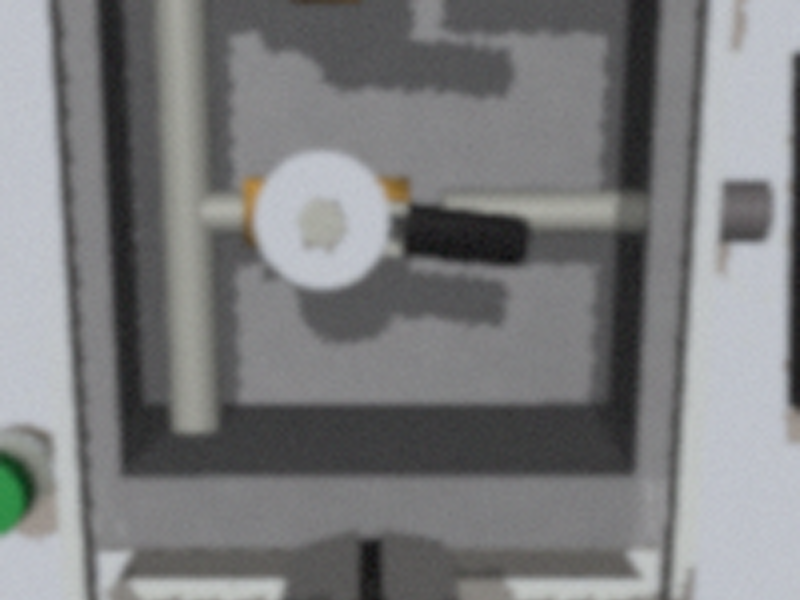

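Request:
play_rows(increments=[[[255,0,0.6,-2,0],[255,0,0.6,-2,0],[255,0,0.6,-2,0],[255,0,0.7,-2.2,0],[255,0,0,0,0],[255,2,0,0,0],[255,2,0,0,0],[255,2,0,0,0],[255,2,0,0,0],[255,0,0,0,0],[255,0,0,0,0]]])

```text
time_s: 8.45
ee_pos: [0.5786, 0.0731, 0.1415]
eef_rot: [-1.307, 1.568, -3.073]
force: [1.3, 0.0, 1.0]
grip_width: 0.0005
```

Run:
```python
from h import *
go(.024,.108,.081)
cv2.imwrite('pics/s4.png',cv2.resize(ctrl.camera('scene')[100:300,220:460,::-1],None,fx=3,fy=3))
```

```text
shift [6.05 0.08 0.05] box now [ 23.4 108.6] z 0.1415 tool y vs box x -0.2 F [1.3 0.  1. ] t 8.45
[[-0.003  0.981 -0.193]
 [-0.    -0.193 -0.981]
 [-1.    -0.003  0.001]]
```

View pics/s4.png

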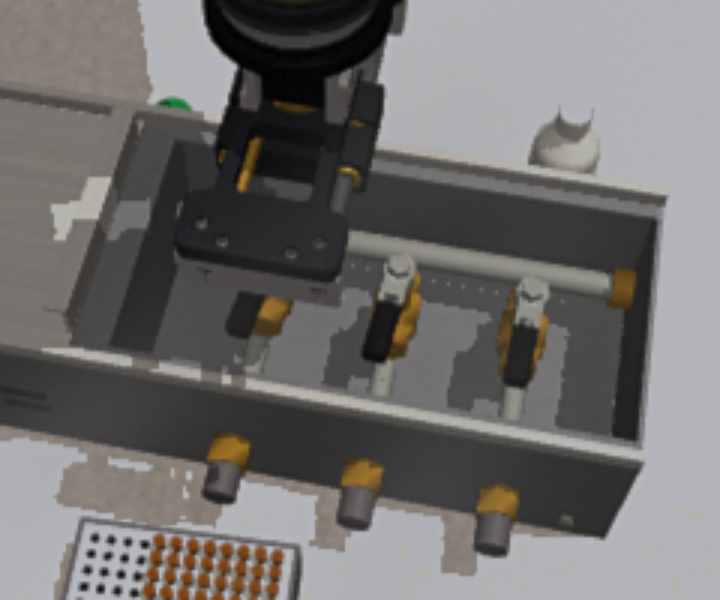

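The gripper hides the tagged lever here; the neighbouring lever at about (385,310) in the crop is clear of it. I'll go down between the two.

Request:
play_rows(increments=[[[255,1.5,0,0,0],[255,1.5,0,0,0],[255,1.5,0,0,0],[255,1.3,0,0,0],[255,0.2,0,0,0],[255,0,0,0,0],[255,0,0,0,0]]])

```text
time_s: 9.08
ee_pos: [0.5799, 0.0733, 0.0839]
eef_rot: [1.828, 1.569, 0.062]
force: [-0.6, -0.1, 0.5]
grip_width: 0.0003
```

Run:
```python
from h import *
go(.0237,.0925,.081)
```

```text
shift [ 0.29 -0.09  1.65] box now [ 24.7 109. ] z 0.0839 tool y vs box x -0.19 F [-0.6 -0.1  0.5] t 9.0833
[[ 0.002  0.981 -0.193]
 [ 0.    -0.193 -0.981]
 [-1.     0.002 -0.   ]]
```

Request:
play_rows(increments=[[[255,0.3,0,0.8,0],[255,0,0,0.8,0],[255,0,0.1,0.6,0],[255,0,0.2,0.65,0],[255,0,0,0,0]]])

```text
time_s: 9.5
ee_pos: [0.5773, 0.0437, 0.0803]
eef_rot: [2.055, 1.569, 0.288]
force: [3.3, 0.7, 0.9]
grip_width: 0.0006
```

Run:
```python
from h import *
go(.0229,.0602,.081)
cv2.imwrite('pics/s5.png',cv2.resize(ctrl.camera('scene')[100:300,220:460,::-1],None,fx=3,fy=3))
```

```text
shift [-0.07 -0.47  1.92] box now [27.7 79.4] z 0.0803 tool y vs box x -0.25 F [3.3 0.7 0.9] t 9.5
[[ 0.002  0.981 -0.194]
 [ 0.001 -0.194 -0.981]
 [-1.     0.002 -0.001]]
```

View pics/s5.png

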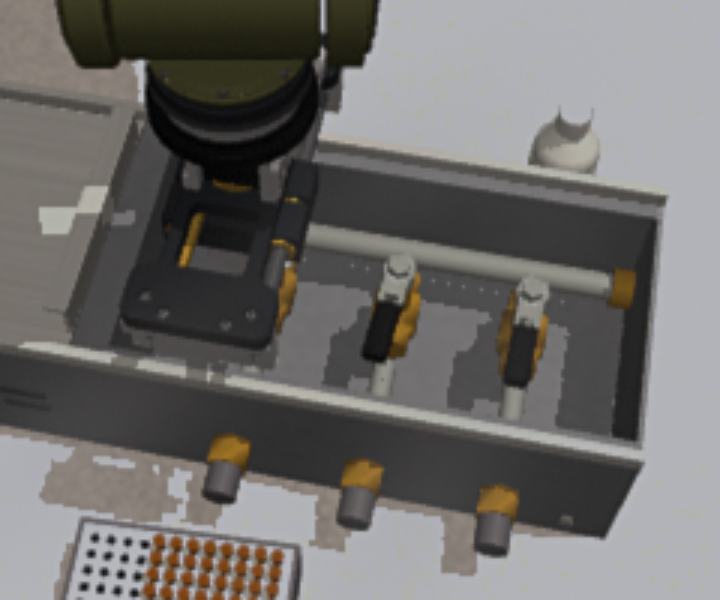

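Request:
play_rows(increments=[[[255,0,-0.1,0.65,0],[255,0,-0.15,0.65,0],[255,0,-0.2,0.6,0],[255,0,-0.5,0.55,0],[255,0,-0.6,0.5,0],[255,0,-0.65,0.5,0],[255,0,0,0,0]]])

```text
time_s: 10.13
ee_pos: [0.5485, 0.0145, 0.0806]
eef_rot: [1.635, 1.568, -0.13]
force: [0.7, -0.5, 3.8]
grip_width: 0.0005
```

Run:
```python
from h import *
go(.0055,.0445,.081)
cv2.imwrite('pics/w6.png',ctrl.camera('wrist')[:,:,::-1])
```

```text
shift [-0.04  0.05  0.08] box now [ 5.  45.3] z 0.0806 tool y vs box x -0.2 F [ 0.7 -0.5  3.8] t 10.1333
[[ 0.003  0.981 -0.193]
 [-0.    -0.193 -0.981]
 [-1.     0.003 -0.   ]]
```

View pics/w6.png

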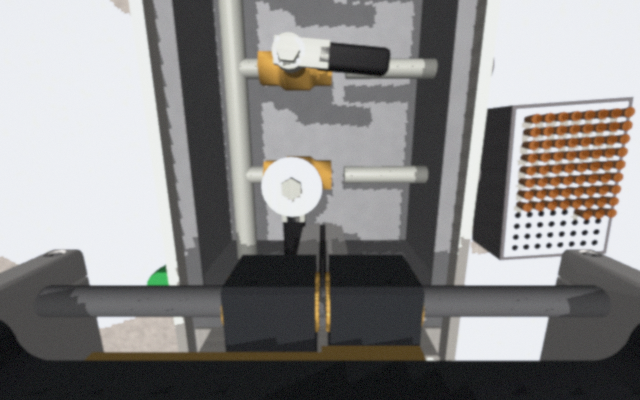

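The lever is nearly square across, running from the plate at (292,188) down to (293,240). I'll press it gently onto the stop.

Request:
play_rows(increments=[[[255,0,-0.15,0,0],[255,0,-0.15,0,0],[255,0,0,0,0],[255,0,0,0,0]]])

```text
time_s: 10.52
ee_pos: [0.5475, 0.0149, 0.0808]
eef_rot: [1.536, 1.565, -0.229]
force: [10.4, -4.6, 4.4]
grip_width: 0.0006
```

Run:
```python
from h import *
go(.0055,.0445,.081)
```

```text
shift [-0.02  0.16  0.1 ] box now [ 3.9 45.5] z 0.0808 tool y vs box x -0.2 F [10.4 -4.6  4.4] t 10.5167
[[ 0.006  0.981 -0.193]
 [-0.001 -0.193 -0.981]
 [-1.     0.006  0.   ]]
```

Request:
play_rows(increments=[[[255,0,-0.15,0,0],[255,0,0,0,0],[255,0,0,0,0],[255,0,0,0,0]]])

```text
time_s: 10.85
ee_pos: [0.5469, 0.0151, 0.0813]
eef_rot: [1.591, 1.563, -0.175]
force: [14.8, -5.0, 5.5]
grip_width: 0.0006
```

Request:
play_rows(increments=[[[255,0,1,0,0],[255,0,1,0,0],[255,0,0,0,0],[255,-3,0,0,0],[255,-3,0,0,0],[255,-3,0,0,0],[255,-3,0,0,0],[255,-3,0,0,0],[255,0,0,1,0],[255,0,0,1,0],[255,0,0,0,0],[255,0,0,0,0]]])

```text
time_s: 11.85
ee_pos: [0.559, -0.0079, 0.228]
eef_rot: [-1.456, 1.568, 3.061]
force: [0.1, -0.2, -0.7]
grip_width: 0.0003
```

Run:
```python
from h import *
go(0,0,.22)
cv2.imwrite('pics/w7.png',ctrl.camera('wrist')[:,:,::-1])
cv2.imwrite('pics/s7.png',ctrl.camera('scene')[:,:,::-1])
```

```text
shift [ 0.8  -1.95  2.53] box now [19.6 25.3] z 0.228 tool y vs box x -0.25 F [ 0.1 -0.2 -0.7] t 11.85
[[-0.003  0.981 -0.194]
 [ 0.    -0.194 -0.981]
 [-1.    -0.003  0.   ]]
```

View pics/w7.png

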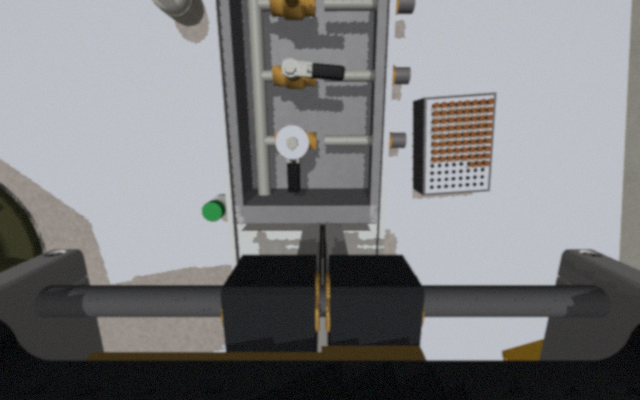

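View pics/s7.png

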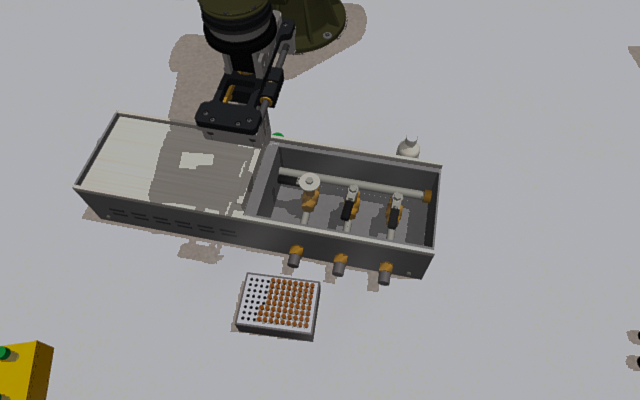

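The tagged lever now points to box -y, with the plate at (291,142) and the sleeve at (293,178) in the wrist view. The other two levers lie along their tubes, and the bottle, vial and rack are where they were. I'll put numbers on the lever angles and the cover.

Run:
```python
from h import *
o=ctrl.get_obs();W=pose('wrist',o);w=cv2.imread('pics/w7.png')
def sleeve(x0,y0,x1,y1):
    m=cv2.inRange(w[y0:y1,x0:x1],(0,0,0),(45,45,45));n,l,st,ce=cv2.connectedComponentsWithStats(m);i=1+st[1:,4].argmax()
    print(st[i],(ce[i]+[x0,y0]).round(1));return ce[i]+[x0,y0]
for nm,piv,box in [('tag',(291.5,142),(280,160,308,192)),('plain',(291,68),(310,60,350,85))]:
    a=w2b(plane(W,piv,.095));b=w2b(plane(W,sleeve(*box),.086));d=b-a
    print(nm,a.round(4),b.round(4),'angle cw',np.degrees(np.arctan2(-d[1],d[0])).round(1),np.linalg.norm(d).round(4))
print('deck/lip row candidates',[(r,(w2b(plane(W,(270,r),.103))*1000).round(1)) for r in (218,222,226)])
v=cv2.resize(w[130:260,200:400],None,fx=4,fy=4,interpolation=cv2.INTER_CUBIC);cv2.imwrite('pics/w7z.png',v)
```

```text
[  8   2  13  30 326] [293.8 177.4]
tag [-0.0124  0.081 ] [-0.0119  0.0415] angle cw 89.3 0.0395
[  3   5  31  15 362] [328.4  72.3]
plain [-0.0109  0.1539] [0.0268 0.1513] angle cw 3.9 0.0378
deck/lip row candidates [(218, array([-37.5,  -1. ])), (222, array([-37.7,  -5.6])), (226, array([-37.9, -10.3]))]
```

View pics/w7z.png

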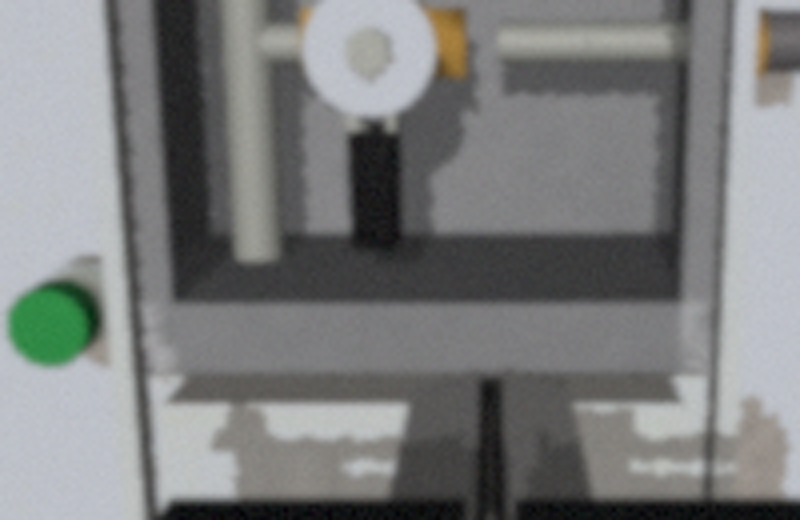

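Run:
```python
from station import ctrl
print(ctrl.get_obs()['force'],ctrl.hand_in())
```

```text
the job is handed in; nothing more can be done
[0.21635721 0.32590567 0.26907576] None
```

I pushed the cover along its guides by the lip until it was almost at its stop. Then I pushed the tagged lever, the one at box y = 80 mm, round to shut, backed the arm off clear and handed the job in at about 12 s.

**Last checks:**
- **Cover:** the base of its lip measured at box y ≈ -7 mm, so the cover's origin is about -147 mm. That is about 4 mm from the stop and well past the -122 mm limit. It looked flat in its guides.
- **Tagged lever:** it measured 89.3° from a single wrist picture. While I pressed it, the force rose to about 15 N and the tool hardly moved further, so it was on its stop.
- **Other levers:** the middle one measured 3.9°. I only checked the outer one (y = 230 mm) by eye; it looked unchanged.
- **Bench things:** the bottle, vial and rack looked unmoved, also by eye.
- **Robot:** the tool force was near zero at hand-in.

**Disagreements:** the first lip position from the fixed cameras was about 5 mm off (box y 267 against 272 mm from the wrist camera), with the sight lines missing each other by 7 mm. An automatic mask for the plate in the scene picture also picked the wrong spot, so I used hand-read pixels, which met within 2.6 mm. Neither affected the result.

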